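# Rewind a marker-tape cassette and take it out

## Task

Turn the crank on the rewinder clockwise (seen from above) until its resistance suddenly drops away, and stop within half a turn after that, before the overwind pin comes up. Then lift the freed cassette gently straight up out of its well, without wrenching it, and stand it upright in the wooden tray, leaving the other things on the bench where they are.

Things in the scene. Friction and masses are not known exactly. Their poses are not given: they have to be found in the camera images.
- rewinder: White box 140 x 300 x 100 mm high (x, y, z of its own frame), fixed to the bench, with flat top. Origin: centre of its underside; yaw varies. The crank stands on top over local (0, -75 mm), the cassette well opens in the top around local (-20, +85 mm).
- crank_axis (a point): Point on the crank's vertical turning axis, at the grip height of its knob (148 mm above the bench, 48 mm above the box's top).
- crank_knob (a point): Grip point on the axis of the upright black crank knob: round, 20 mm across, 40 mm tall (122 to 162 mm above the bench), spinning freely on the end of the flat steel crank arm (its top 120 mm above the bench). This point is 148 mm above the bench and 45 mm from the crank axis; the arm may start at any angle. Let go under load, the crank springs back a little (up to 0.5 rad).
- crank (a joint): Turn of the crank since the start, rad, growing clockwise from above; no turning back below 0. While winding it resists with about 0.45 N m (6 to 13 N at the knob, moving or stopped); when the tape's end lets go this falls at once to 0.03 N m. That comes 1.0 to 3.4 turns from the start, different every time, with nothing to be seen. Half a turn more does no harm; then the pin is pushed up.
- overwind (a joint): Height of the overwind pin above its start, m: 0 is down (right), 0.004 or more means overwound, which spoils the cassette; the pin then stays up. It starts to rise only half a turn after the letting go.
- pin_top (a point): Top of the overwind pin, a 12 mm steel button nearly flush with the box's top, near local (45, 10 mm) of the box.
- cassette: Grey closed cassette 31 x 64 x 80 mm high (its x, y, z), 0.1 to 0.2 kg, origin at the centre of its underside. Starts upright in the well, axes along the box's, its lowest 40 mm inside, the upper 40 mm above the box's top; grip it across its 31 mm. Until the tape lets go a lock bolt holds it down (it lifts only 2 mm); then it lifts out freely.
- well (a point): Centre of the well's mouth, level with the box's top (100 mm above the bench). The well is 35 x 68 mm and 40 mm deep: 2 mm of play on each side of the cassette.
- tray: Open light wood tray, 170 x 190 mm (x, y of its own frame) and 35 mm high, 8 mm walls, floor 8 mm thick, empty, fixed to the bench. Origin: centre of its underside.
- tumbler: Black drinking tumbler 72 mm across, 150 mm high, standing on the bench: leave it alone. Origin: centre of its underside.
- crimper: Crimping pliers with red handles, 200 mm long, lying flat on the bench along their own x, handles to -x: leave them alone. Origin at the joint between handles and head.
- jar: Small clear jar with a white lid, 56 mm across, 60 mm high, standing on the bench: leave it alone. Origin: centre of its underside.
Things that resemble listed ones, but are neither listed nor needed, are in the scene too. What is shaped like the cassette but blue or purple is not meant.

How it is judged:
By the outcome, as a careful person would: the job done as asked, in the order asked, and still so for the second after the job is handed in, with the robot touching nothing.
It also fails if it takes over 72 s, if anything falls off the work surface, if the arm or the gripper's body presses on something with over 40 N, if the wrist force passes 120 N, or if a joint passes its speed limit or range.

## Robot

A 6-joint arm with a two-finger parallel gripper is mounted at the origin on the work surface. World frame = base frame: x ahead of the robot, y to its left, z up, the work surface at z = 0. Lengths are in m, angles in rad, forces in N, time in s.
With the tool pointing down it reaches from about 0.35 to 0.875 m from the base axis. Payload 15.5 kg.
Tool frame: the origin (TCP) lies where the fingers leave the gripper's body, on its centre line; the fingertips stand 73 mm ahead of it and the grasp point (between the pads) lies manip.grasp_offset ahead of it (manip.grasp_offset is the distance from the TCP to the grasp point, in m); z points along the fingers, y is the line along which they close (so a half turn about z gives the same grasp; the last joint's range is limited). The gripper opens to 85 mm and grips with 20 to 120 N. Pads are 22 mm wide; open, the fingers measure 114 mm over their backs; the gripper's body (76 mm by 85 mm) begins 54 mm behind the grasp point. The pads swing forward as they close: fully open they stand 13 mm farther back than shut.
Start: joints at [-1.421, 0.494, 1.345, -0, 1.302, -0.096], TCP at [0.152, -0.606, 0.304] pointing down, gripper open.
Joint ranges: [-2.91, 2.91], [-0.82, 2.16], [0.22, 2.67], [-1.22, 4.37], [0.12, 2.79], [-3.08, 3.08]. Speed limits (rad/s): [1.89, 1.89, 2.57, 3.01, 3.01, 3.01].

## Interface

Orientations are given as a rotation vector (axis times angle).
In Python, from cell import manip gives the robot as it stands. The module is installed in compiled form; this text tells all that it offers.
- The arm moves only by the tool drive_tool, never from a script. Its argument "plan" is text: rows parted by semicolons, each of 7 numbers parted by spaces: the opening, from 0 (shut) to 1 (fully open), then the shift along the tool's x, y, z in units of 50 mm (1.0 is 50 mm), then the turn, a rotation vector about the tool's x, y, z in units of 10 degrees (1.0 is 10 degrees). In form: gripper tx ty tz rx ry rz; .... A call has 1 to 12 rows; each row is the pose to reach, as a shift and turn from the pose commanded when the call began, along the tool's axes at that moment; what a row does not reach only later rows make up. A row lasts 1/8 s, in which the tool goes at most 62.5 mm and 10.7 degrees, less where a joint would pass 70% of its speed; a pose out of reach is approached as far as the arm can. A call with a gripper value outside its range is refused whole. The fingers move at their own pace and stop on an object; the grip force is fixed at half the most. Time passes only in rows, so rows that repeat a pose let the fingers close. It gives the time, the measured TCP pose, the force, the opening and the grip force at its end, in the units of the state.
- manip.sense(): the state, without advancing time (a new reading comes with each control period).
- manip.snapshot(name): name is "scene" or "top" or "wrist"; returns a dict with "pixels" (480x640x3 uint8, red, green, blue), "range_z" (480x640 float32, m along the optical axis (not along the pixel's ray), 0 where there is no reading), "vfov" (degrees; the focal length in pixels is half the picture's height over the tangent of half this angle, whatever the lens; pixels are square), "cx", "cy" (the principal point, pixels), "camera_from_world" (4x4, takes a point from world to camera coordinates). Camera axes: x right, y up, looking along -z (the intrinsics and any distortion apply to the point x, -y, -z); pixel columns grow to the right and rows downward; lengths in m; the calibration is good to about 2 mm. A picture is of the moment at which its call begins.
- manip.sign_off(): hands the job in; it is judged then, once.
The state is a dict: "clock": time; "joint_pos": joint angles; "dq": joint speeds; "joint_torque": joint torques, N m; "tcp_pos": TCP position; "tool_rot": TCP orientation; "force": force on the tool from outside, world axes, zero at the start; "wrist_torque": the same for the moment, N m; "gripper_width": finger opening in m; "finger_force": force on a finger pad.
Only numpy, scipy, OpenCV 4.12 (cv2) and the standard library are available. Lean on these libraries where they do the work, as an engineer would, in place of code of your own. Each camera call takes 0.05 s, during which the arm holds its last target. There are 200 camera calls.

## Working session

There is one attempt and no reset: what is moved stays moved. The work goes in short steps, Python scripts to look and compute and a tool call to move; the robot and the scene stay as the last step left them, time stands still between calls to the robot, and variables do not carry over. Pictures are saved under pics/ and viewed, at most 10 in all, crops included, and the job is handed in when it is done.

Besides the shell and the picture viewer there is one more tool, called after "Request:" as a command line: name --argument value ..., lists and objects as JSON in quotes. drive_tool: Moves the arm, as the interface text tells. Its arguments: {"type":"object","properties":{"plan":{"type":"string"}},"required":["plan"]}

```bash
mkdir -p pics; cat > h.py <<'E'
import numpy as np, cv2
from cell import manip
from scipy.spatial.transform import Rotation as R
def snap(n):
    return manip.snapshot(n)
def points(s):
    """world xyz per pixel from range image"""
    f=240/np.tan(np.radians(s["vfov"]/2)); v,u=np.mgrid[:480,:640]; z=s["range_z"]
    P=np.stack([(u-s["cx"])/f*z,-(v-s["cy"])/f*z,-z],-1)
    T=np.linalg.inv(s["camera_from_world"]); return P@T[:3,:3].T+T[:3,3]
def ray(s,u,v,h):
    f=240/np.tan(np.radians(s["vfov"]/2)); T=np.linalg.inv(s["camera_from_world"])
    d=T[:3,:3]@np.array([(u-s["cx"])/f,-(v-s["cy"])/f,-1]); o=T[:3,3]
    return o+d*(h-o[2])/d[2]
def save(s,n,crop=None,k=1):
    im=s["pixels"][:,:,::-1]
    if crop: a,b,c,d=crop; im=im[b:d,a:c]
    cv2.imwrite("pics/"+n,cv2.resize(im,None,fx=k,fy=k))
E
python3 - <<'E'
from h import *
for n in("top","scene"):
    s=snap(n); save(s,n+"1.png"); np.savez(n+"1.npz",**s); print(n,s["vfov"],s["cx"],s["cy"],np.linalg.inv(s["camera_from_world"])[:3,3].round(3),{k:v for k,v in s.items() if k not in("pixels","range_z","camera_from_world","vfov","cx","cy")})
print(manip.sense(),manip.grasp_offset)
E
```

```text
top 42.51066040160886 323.63129106421246 244.90121229893168 [0.382 0.035 1.054] {}
scene 46.410492374956355 317.3538066346429 235.72021647065046 [1.056 0.335 0.819] {}
{'clock': 0.1, 'joint_pos': array([-1.42049789e+00,  4.94098738e-01,  1.34604198e+00, -3.39957559e-06,
        1.30252131e+00, -9.54752796e-02]), 'dq': array([-0.0007769 , -0.00124077, -0.00160955,  0.00070914,  0.00070352,
        0.00130948]), 'joint_torque': array([ 5.47756455e-03, -8.83592892e+01, -3.84561360e+01,  3.42667481e-04,
        5.28790653e-03, -7.82333814e-06]), 'tcp_pos': array([ 0.15204814, -0.60597694,  0.30338293]), 'tool_rot': array([-3.11684061e+00, -3.84959907e-01,  5.11684126e-05]), 'force': array([-0.81997707, -0.2374788 , -0.33611079]), 'wrist_torque': array([0.02471909, 0.02361182, 0.03113894]), 'finger_force': 0.0, 'gripper_width': 0.08547287263141434} 0.0539
```

View pics/top1.png

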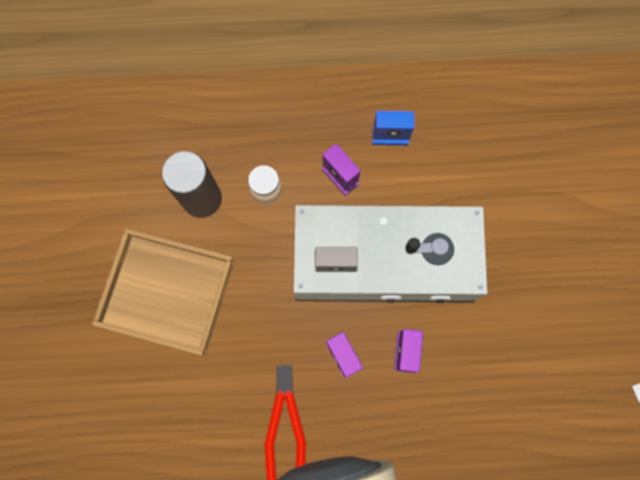

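View pics/scene1.png

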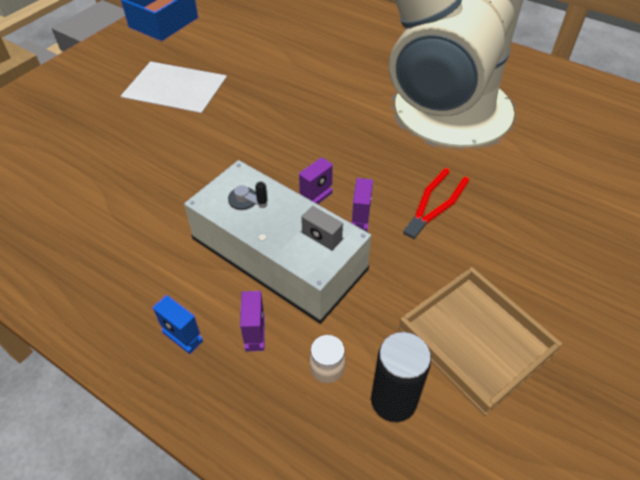

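The top view shows the white rewinder (295–487, 206–300) with the crank hub at (438,247), the black knob at (413,245) and the pin at (383,221). The grey cassette is at (336,258) and the tray at (163,292). The tumbler is at (190,180), the jar at (264,183) and the crimper at (285,420). The scene view agrees.
Could be taken for the cassette, by top-view pixel: blue (393,127) and purple (341,168), (344,354), (408,350). I choose the grey one in the well at (336,258). For the knob, the only other dark object is the tumbler at (190,180); I choose (413,245).

```bash
python3 - <<'E'
from h import *
s=dict(np.load("top1.npz")); s2=dict(np.load("scene1.npz"))
save(s,"crop1.png",(285,195,495,310),3.5)
for nm,s in(("top",s),("scene",s2)):
    P=points(s); im=s["pixels"].astype(int); hsv=cv2.cvtColor(s["pixels"],cv2.COLOR_RGB2HSV)
    ok=s["range_z"]>0
    def rep(l,m):
        m=m&ok
        if m.sum()<8: print(nm,l,m.sum());return
        p=P[m]; r=cv2.minAreaRect((p[:,:2]*1000).astype(np.float32)); 
        print(nm,l,m.sum(),"mean",p.mean(0).round(4),"z",np.percentile(p[:,2],[2,50,98]).round(4),"rect",np.round(r[0],1),np.round(r[1],1),round(r[2],1))
        c=cv2.connectedComponents(m.astype(np.uint8))
    def big(m):
        n,l,st,_=cv2.connectedComponentsWithStats(m.astype(np.uint8)); return l==1+np.argmax(st[1:,4])
    X,Y,Z=P[...,0],P[...,1],P[...,2]
    box=big((Z>.09)&(Z<.108)&(hsv[...,1]<60)&(np.hypot(X-.36,Y+.05)<.25))
    rep("boxtop",box)
    near=(np.hypot(X-.36,Y+.05)<.22)
    rep("casstop",big((abs(Z-.14)<.006)&near&(hsv[...,1]<60)&(Y>-.03)))
    k=big((Z>.15)&(Z<.17)&near&(hsv[...,2]<90)); rep("knobtop",k)
    rep("crank>.108",big((Z>.108)&(Z<.145)&near&(Y<-.05)))
    rep("tray",big((Z>.025)&(Z<.045)&(Y>.15)&(X<.5)))
    rep("tum",big((Z>.14)&(Z<.16)&(Y>.1)))
    rep("jar",big((Z>.05)&(Z<.07)&(Y>.05)&(X>.4)))
s=dict(np.load("top1.npz"))
for l,u,v,h in[("hub",438,247,.12),("knob",413.5,244,.162),("pin",383,221,.1),("TL",295,206,.1),("TR",485,207,.1),("BR",487,294,.1),("BL",294,296,.1)]: print(l,ray(s,u,v,h).round(4))
E
```

```text
top boxtop 8817 mean [ 0.5459 -0.0762  0.1013] z [0.0971 0.1014 0.1061] rect [556.8 -79.1] [300.3 103.4] 86.6
top casstop 760 mean [0.5577 0.0028 0.1411] z [0.1368 0.1412 0.1444] rect [560.2   5.7] [63.7 31.2] 87.1
top knobtop 98 mean [ 0.5662 -0.1079  0.1611] z [0.1511 0.1622 0.1662] rect [ 566.2 -108.2] [17.1 11. ] 73.6
top crank>.108 60 mean [ 0.5643 -0.1113  0.1296] z [0.1168 0.1299 0.1439] rect [ 564.3 -113.5] [29.  10.6] 74.9
top tray 849 mean [0.4645 0.2934 0.0353] z [0.0274 0.0356 0.0397] rect [492.3 309.2] [190.7  74.9] 72.5
top tum 1544 mean [0.7003 0.2316 0.1503] z [0.1409 0.151  0.1544] rect [702.  231.9] [67.3 69. ] 86.9
top jar 684 mean [0.7123 0.1185 0.0609] z [0.0533 0.0611 0.0648] rect [713.2 118.4] [49.5 48.3] 1.2
scene boxtop 4970 mean [ 0.5539 -0.0642  0.1013] z [0.098  0.1012 0.1066] rect [555.4 -79.2] [302.  106.3] 86.5
scene casstop 523 mean [0.559  0.0031 0.1408] z [0.136  0.141  0.1435] rect [560.1   5.7] [65.3 33.3] 86.6
scene knobtop 44 mean [ 0.5691 -0.1057  0.1607] z [0.1505 0.1621 0.1652] rect [ 567.6 -107.4] [17.8  8.3] 73.3
scene crank>.108 46 mean [ 0.5695 -0.1018  0.1313] z [0.1133 0.1332 0.1446] rect [ 568.2 -102.4] [10.6  5.1] 3.8
scene tray 1056 mean [0.4653 0.3052 0.0333] z [0.0257 0.0343 0.0383] rect [464.  308.9] [202.1  71.6] 90.0
scene tum 2026 mean [0.7057 0.2344 0.1501] z [0.1409 0.1509 0.1534] rect [703.6 233.7] [67.1 67.9] 57.3
scene jar 860 mean [0.7153 0.1203 0.0605] z [0.052 0.061 0.064] rect [713.2 118.6] [49.6 48.4] 34.0
hub [ 0.5698 -0.1533  0.12  ]
knob [ 0.5678 -0.1091  0.162 ]
pin [ 0.6206 -0.0736  0.1   ]
TL [0.6527 0.0656 0.1   ]
TR [ 0.6352 -0.2386  0.1   ]
BR [ 0.4953 -0.2267  0.1   ]
BL [0.5079 0.0733 0.1   ]
```

View pics/crop1.png

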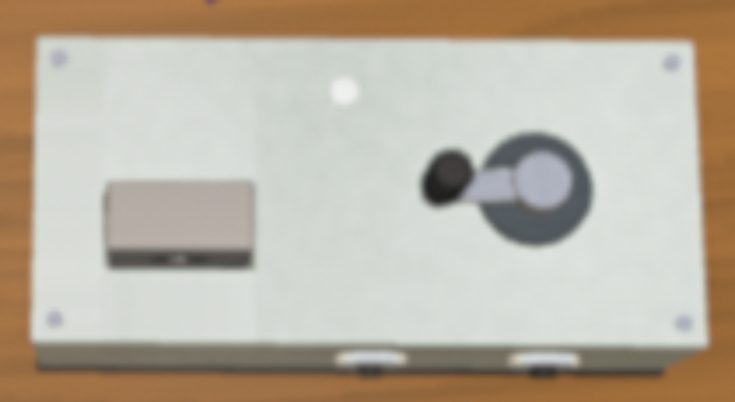

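The crop confirms the choices: the grey cassette stands in the well, the black knob is on the steel arm left of the hub, and the pin is the white dot. The checks fit: cassette top at 141 mm measuring 64×31, knob top at 162 mm, and knob to hub about 45 mm. Now I work out the hover move above the knob.

```bash
cat >> h.py <<'E'
def to(x,y,z,yaw):
    """plan numbers for the TCP to reach x,y,z with tool down and tool-x at yaw (deg)"""
    st=manip.sense(); R0=R.from_rotvec(st["tool_rot"])
    Rt=R.from_euler("z",yaw,degrees=True)*R.from_euler("x",180,degrees=True)
    d=R0.inv().apply(np.array([x,y,z])-st["tcp_pos"])/.05
    w=np.degrees((R0.inv()*Rt).as_rotvec())/10
    print("clock",round(st["clock"],2),"tcp",st["tcp_pos"].round(4),"q",st["joint_pos"].round(2)); print("shift",d.round(3),"rot",w.round(3))
E
python3 - <<'E'
from h import *
to(.567,-.108,.300,86.8)
s=dict(np.load("top1.npz"))
c=np.array([ray(s,u,v,.035)[:2] for u,v in[(127,231),(231,258),(205,353),(94,323)]]); print(c.round(3),c.mean(0).round(4),np.linalg.norm(c-np.roll(c,1,0),axis=1).round(3))
E
```

```text
clock 0.1 tcp [ 0.152  -0.606   0.3034] q [-1.42  0.49  1.35 -0.    1.3  -0.1 ]
shift [10.473 -7.641  0.077] rot [-5.000e-03 -4.000e-03 -7.272e+00]
[[0.642 0.354]
 [0.586 0.179]
 [0.431 0.225]
 [0.489 0.406]] [0.537 0.291] [0.162 0.184 0.162 0.191]
```

Request:
drive_tool --plan "1 10.47 -7.64 0.08 0 0 -7.27;1 10.47 -7.64 0.08 0 0 -7.27;1 10.47 -7.64 0.08 0 0 -7.27;1 10.47 -7.64 0.08 0 0 -7.27;1 10.47 -7.64 0.08 0 0 -7.27;1 10.47 -7.64 0.08 0 0 -7.27;1 10.47 -7.64 0.08 0 0 -7.27;1 10.47 -7.64 0.08 0 0 -7.27;1 10.47 -7.64 0.08 0 0 -7.27;1 10.47 -7.64 0.08 0 0 -7.27;1 10.47 -7.64 0.08 0 0 -7.27;1 10.47 -7.64 0.08 0 0 -7.27"

```text
clock: 1.6
tcp_pos: [0.5675, -0.1069, 0.2994]
tool_rot: [-2.28, -2.161, 0.0]
force: [1.1, -0.1, -0.1]
gripper_width: 0.0854
finger_force: 0.0
```

```bash
python3 - <<'E'
from h import *
s=snap("wrist"); np.savez("w1.npz",**s); save(s,"w1.png"); P=points(s)
print(np.linalg.inv(s["camera_from_world"])[:3,3].round(3)); hsv=cv2.cvtColor(s["pixels"],cv2.COLOR_RGB2HSV)
X,Y,Z=P[...,0],P[...,1],P[...,2]
k=(abs(Z-.162)<.006)&(hsv[...,2]<110)&(abs(X-.567)<.03)&(abs(Y+.108)<.03)
if k.sum(): 
    v,u=np.nonzero(k); print(k.sum(),"px",u.mean(),v.mean(),cv2.minAreaRect((P[k][:,:2]*1000).astype(np.float32)))
to(.567,-.108,.202,86.8)
E
```

```text
[ 0.572 -0.042  0.37 ]
804 px 322.7562189054726 257.85074626865674 ((569.4729614257812, -110.16217041015625), (19.063602447509766, 17.46538734436035), 7.701130390167236)
clock 1.65 tcp [ 0.5669 -0.1078  0.2995] q [-0.29  0.43  1.47 -0.    1.24 -0.24]
shift [-0.003  0.004  1.95 ] rot [-0.005 -0.     0.006]
```

View pics/w1.png

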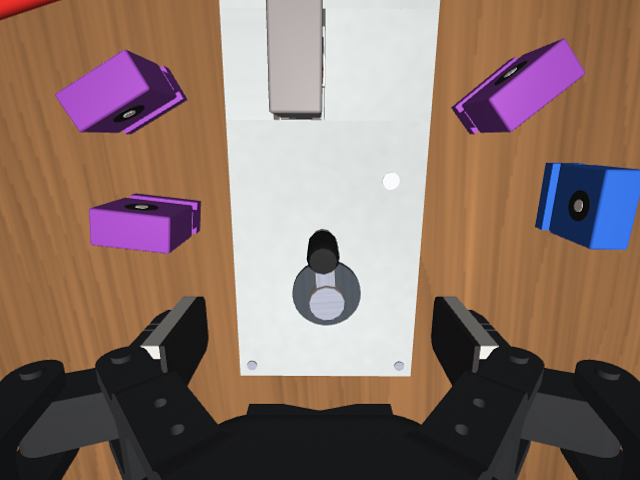

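The wrist view shows the knob top at (323,260), the hub cap at (326,303) and the pin at (391,181). The cassette is at (297,60), and the fingers are clear of everything. I'll refine the hub and box yaw.

```bash
python3 - <<'E'
from h import *
s=dict(np.load("w1.npz")); P=points(s); hsv=cv2.cvtColor(s["pixels"],cv2.COLOR_RGB2HSV)
X,Y,Z=P[...,0],P[...,1],P[...,2]
print("hub z",P[298:308,320:332,2].mean().round(4))
v,u=np.mgrid[:480,:640]
m=(np.hypot(u-326,v-303)<19)&(hsv[...,2]>140)&(Z>.115); p=P[m]; print("hub",m.sum(),p.mean(0).round(4),cv2.minEnclosingCircle((p[:,:2]*1000).astype(np.float32)))
d=(np.hypot(u-326,v-292)<40)&(hsv[...,2]<130)&(Z<.11)&(Z>.098); p=P[d]; print("base disc",p[:,2].mean(),cv2.minEnclosingCircle((p[:,:2]*1000).astype(np.float32)))
b=(abs(Z-.1)<.005)&(hsv[...,1]<60)&(hsv[...,2]>170)&(abs(X-.57)<.09)&(Y>-.23)
L=[];Rr=[]
for r in range(10,370,5):
    w=np.nonzero(b[r,200:460])[0]+200
    L.append(P[r,w[0],:2]);Rr.append(P[r,w[-1],:2])
for q in(L,Rr):
    q=np.array(q); f=np.polyfit(q[:,1],q[:,0],1); print("edge x at y=-.08",np.polyval(f,-.08).round(4),"yaw",-np.degrees(np.arctan(f[0])).round(2))
for uu,vv in[(323,260)]: print(ray(s,uu,vv,.162).round(4))
print("pin",ray(s,391,181,.1).round(4))
E
```

```text
hub z 0.1248
hub 909 [ 0.5703 -0.1551  0.1254] ((569.6327514648438, -105.08226013183594), 63.428653717041016)
base disc 0.10661885072445708 ((569.800048828125, -155.75112915039062), 26.232152938842773)
edge x at y=-.08 0.5052 yaw -3.33
edge x at y=-.08 0.6446 yaw -3.42
[ 0.5698 -0.1108  0.162 ]
pin [ 0.6209 -0.0745  0.1   ]
```

Request:
drive_tool --plan "1 -0.03 0.04 0.7 0 0 0;1 -0.03 0.04 1.3 0 0 0;1 -0.03 0.04 1.7 0 0 0;1 -0.03 0.04 1.93 0 0 0;0.6 -0.03 0.04 1.93 0 0 0;0.3 -0.03 0.04 1.93 0 0 0;0 -0.03 0.04 1.93 0 0 0;0 -0.03 0.04 1.93 0 0 0;0 -0.03 0.04 1.93 0 0 0;0 -0.03 0.04 1.93 0 0 0;0 -0.03 0.04 1.93 0 0 0;0 -0.03 0.04 1.93 0 0 0"

```text
clock: 3.15
tcp_pos: [0.5692, -0.1099, 0.2041]
tool_rot: [2.282, 2.158, 0.001]
force: [-1.5, 0.6, 6.2]
gripper_width: 0.0179
finger_force: 58.4
```

```bash
python3 - <<'E'
from h import *
st=manip.sense(); print(st)
E
```

```text
{'clock': 3.15, 'joint_pos': array([-2.93817171e-01,  5.44289722e-01,  1.57257643e+00,  7.00844333e-05,
        1.02335051e+00, -2.37843263e-01]), 'dq': array([-7.45272374e-04,  7.28483156e-04,  1.09704323e-03,  5.16135093e-05,
        1.04057766e-03,  3.68982365e-04]), 'joint_torque': array([-2.28333212e-01, -8.12509847e+01, -2.89382833e+01, -7.23544532e-02,
       -1.66795976e-01, -1.12718906e-03]), 'tcp_pos': array([ 0.56921173, -0.10994412,  0.20407432]), 'tool_rot': array([2.28192767e+00, 2.15756636e+00, 1.15435147e-03]), 'force': array([-1.5162476 ,  0.6329494 ,  6.24218869]), 'wrist_torque': array([ 0.07103141,  0.0297829 , -0.01473889]), 'finger_force': 58.36808326654136, 'gripper_width': 0.017925895832766596}
```

```bash
cat >> h.py <<'E'
def arc(p0,n,step,r=.9):
    a=np.radians(p0); 
    for i in range(1,n+1):
        b=np.radians(p0+i*step); print(f"0 {r*(np.cos(b)-np.cos(a)):.2f} {r*(np.sin(b)-np.sin(a)):.2f} 0 0 0 0",end=";")
    print()
def load(C=(.5695,-.1545)):
    """knob angle about C in the tool sense (deg), radius, and force on tool split radial/tangential(cw)"""
    st=manip.sense(); d=st["tcp_pos"][:2]-np.array(C); r=np.hypot(*d); e=d/r; t=np.array([e[1],-e[0]])
    print("clock",round(st["clock"],2),"phi",round(86.7-np.degrees(np.arctan2(d[1],d[0])),1),"r mm",round(r*1e3,1),"Frad %.1f Ftan %.1f"%(st["force"][:2]@e,st["force"][:2]@t),"z",st["tcp_pos"][2].round(4),"w",st["gripper_width"].round(4),"wt",st["wrist_torque"].round(2))
E
python3 -c "
from h import *
load();arc(-4,6,10);arc(56,10,12);arc(176,10,12);arc(296,10,12)"
```

```text
Traceback (most recent call last):
  File "h.py", line 34, in load
    print("clock",round(st["clock"],2),"phi",round(86.7-np.degrees(np.arctan2(d[1],d[0])),1),"r mm",round(r*1e3,1),"Frad %.1f Ftan %.1f"%(st["force"][:2]@e,st["force"][:2]@t),"z",st["tcp_pos"][2].round(4),"w",st["gripper_width"].round(4),"wt",st["wrist_torque"].round(2))
                                                                                                                                                                                                                 ^^^^^^^^^^^^^^^^^^^^^^^^^
AttributeError: 'float' object has no attribute 'round'
```

```bash
sed -i 's/st\["gripper_width"\].round(4)/round(st["gripper_width"],4)/' h.py
python3 -c "
from h import *
load();arc(-4,6,10);arc(56,10,12);arc(176,10,12);arc(296,10,12)"
```

```text
clock 3.15 phi -3.7 r mm 44.6 Frad 0.6 Ftan -1.5 z 0.2041 w 0.0179 wt [ 0.07  0.03 -0.01]
0 -0.00 0.16 0 0 0 0;0 -0.03 0.31 0 0 0 0;0 -0.09 0.46 0 0 0 0;0 -0.17 0.59 0 0 0 0;0 -0.27 0.71 0 0 0 0;0 -0.39 0.81 0 0 0 0;
0 -0.17 0.09 0 0 0 0;0 -0.35 0.14 0 0 0 0;0 -0.53 0.15 0 0 0 0;0 -0.72 0.13 0 0 0 0;0 -0.90 0.06 0 0 0 0;0 -1.06 -0.04 0 0 0 0;0 -1.19 -0.17 0 0 0 0;0 -1.30 -0.32 0 0 0 0;0 -1.37 -0.50 0 0 0 0;0 -1.40 -0.68 0 0 0 0;
0 0.01 -0.19 0 0 0 0;0 0.05 -0.37 0 0 0 0;0 0.13 -0.54 0 0 0 0;0 0.25 -0.69 0 0 0 0;0 0.39 -0.81 0 0 0 0;0 0.56 -0.90 0 0 0 0;0 0.74 -0.95 0 0 0 0;0 0.93 -0.96 0 0 0 0;0 1.12 -0.94 0 0 0 0;0 1.29 -0.87 0 0 0 0;
0 0.16 0.10 0 0 0 0;0 0.29 0.23 0 0 0 0;0 0.40 0.39 0 0 0 0;0 0.47 0.56 0 0 0 0;0 0.50 0.75 0 0 0 0;0 0.50 0.93 0 0 0 0;0 0.45 1.12 0 0 0 0;0 0.37 1.29 0 0 0 0;0 0.25 1.43 0 0 0 0;0 0.11 1.56 0 0 0 0;
```

Request:
drive_tool --plan "0 0 0.16 0 0 0 0;0 -0.03 0.31 0 0 0 0;0 -0.09 0.46 0 0 0 0;0 -0.17 0.59 0 0 0 0;0 -0.27 0.71 0 0 0 0;0 -0.39 0.81 0 0 0 0;0 -0.39 0.81 0 0 0 0;0 -0.39 0.81 0 0 0 0"

```text
clock: 4.15
tcp_pos: [0.6079, -0.1307, 0.204]
tool_rot: [-2.282, -2.157, -0.001]
force: [-4.7, 8.7, 10.8]
gripper_width: 0.0182
finger_force: 59.1
```

```bash
python3 -c "
from h import *
load()"
```

```text
clock 4.15 phi 54.8 r mm 45.2 Frad 0.6 Ftan -9.8 z 0.204 w 0.0182 wt [1.59 0.8  0.02]
```

Request:
drive_tool --plan "0 -0.17 0.09 0 0 0 0;0 -0.35 0.14 -0.01 0 0 0;0 -0.53 0.15 -0.02 0 0 0;0 -0.72 0.13 -0.02 0 0 0;0 -0.90 0.06 -0.02 0 0 0;0 -1.06 -0.04 -0.02 0 0 0;0 -1.19 -0.17 -0.02 0 0 0;0 -1.30 -0.32 -0.02 0 0 0;0 -1.37 -0.50 -0.02 0 0 0;0 -1.40 -0.68 -0.02 0 0 0;0 -1.40 -0.68 -0.02 0 0 0;0 -1.40 -0.68 -0.02 0 0 0"

```text
clock: 5.65
tcp_pos: [0.5712, -0.1999, 0.2045]
tool_rot: [2.281, 2.157, 0.002]
force: [7.3, -1.1, -7.9]
gripper_width: 0.018
finger_force: 59.2
```

```bash
python3 -c "
from h import *
load()"
```

```text
clock 5.65 phi 174.5 r mm 45.4 Frad 1.3 Ftan -7.2 z 0.2045 w 0.018 wt [-0.17 -1.34  0.  ]
```

Request:
drive_tool --plan "0 0.01 -0.19 0 0 0 0;0 0.05 -0.37 0 0 0 0;0 0.13 -0.54 0 0 0 0;0 0.25 -0.69 0 0 0 0;0 0.39 -0.81 0 0 0 0;0 0.56 -0.90 0 0 0 0;0 0.74 -0.95 0 0 0 0;0 0.93 -0.96 0 0 0 0;0 1.12 -0.94 0 0 0 0;0 1.29 -0.87 0 0 0 0;0 1.29 -0.87 0 0 0 0;0 1.29 -0.87 0 0 0 0"

```text
clock: 7.15
tcp_pos: [0.5303, -0.1336, 0.2044]
tool_rot: [2.282, 2.158, -0.002]
force: [-2.6, -12.0, -4.5]
gripper_width: 0.0182
finger_force: 59.9
```

```bash
python3 -c "
from h import *
load()"
```

```text
clock 7.15 phi -65.3 r mm 44.4 Frad -3.3 Ftan -11.8 z 0.2044 w 0.0182 wt [-1.92  0.53  0.02]
```

Request:
drive_tool --plan "0 0.16 0.10 0 0 0 0;0 0.29 0.23 0 0 0 0;0 0.40 0.39 0 0 0 0;0 0.47 0.56 0 0 0 0;0 0.50 0.75 0 0 0 0;0 0.50 0.93 0 0 0 0;0 0.45 1.12 0 0 0 0;0 0.37 1.29 0 0 0 0;0 0.25 1.43 0 0 0 0;0 0.11 1.56 0 0 0 0;0 0.11 1.56 0 0 0 0;0 0.11 1.56 0 0 0 0"

```text
clock: 8.65
tcp_pos: [0.608, -0.1308, 0.2043]
tool_rot: [-2.281, -2.157, 0.0]
force: [-4.1, 7.9, 2.3]
gripper_width: 0.018
finger_force: 60.7
```

```bash
python3 -c "
from h import *
load()"
```

```text
clock 8.65 phi 55.1 r mm 45.2 Frad 0.7 Ftan -8.9 z 0.2043 w 0.018 wt [1.18 0.61 0.03]
```

Still loaded (8.9 N) after 1.17 turns.

Request:
drive_tool --plan "0 -0.17 0.09 0 0 0 0;0 -0.35 0.14 0 0 0 0;0 -0.53 0.15 0 0 0 0;0 -0.72 0.13 0 0 0 0;0 -0.90 0.06 0 0 0 0;0 -1.06 -0.04 0 0 0 0;0 -1.19 -0.17 0 0 0 0;0 -1.30 -0.32 0 0 0 0;0 -1.37 -0.50 0 0 0 0;0 -1.40 -0.68 0 0 0 0;0 -1.40 -0.68 0 0 0 0;0 -1.40 -0.68 0 0 0 0"

```text
clock: 10.15
tcp_pos: [0.5721, -0.1998, 0.2046]
tool_rot: [2.281, 2.156, 0.003]
force: [11.1, 0.2, -8.3]
gripper_width: 0.018
finger_force: 59.6
```

```bash
python3 -c "
from h import *
load()"
```

```text
clock 10.15 phi 173.4 r mm 45.4 Frad 0.5 Ftan -11.1 z 0.2046 w 0.018 wt [ 0.02 -1.9   0.  ]
```

Request:
drive_tool --plan "0 0.01 -0.19 0 0 0 0;0 0.05 -0.37 0 0 0 0;0 0.13 -0.54 0 0 0 0;0 0.25 -0.69 0 0 0 0;0 0.39 -0.81 0 0 0 0;0 0.56 -0.90 0 0 0 0;0 0.74 -0.95 0 0 0 0;0 0.93 -0.96 0 0 0 0;0 1.12 -0.94 0 0 0 0;0 1.29 -0.87 0 0 0 0;0 1.29 -0.87 0 0 0 0;0 1.29 -0.87 0 0 0 0"

```text
clock: 11.65
tcp_pos: [0.5306, -0.1333, 0.2043]
tool_rot: [2.282, 2.159, -0.002]
force: [-3.9, -6.3, -3.1]
gripper_width: 0.0179
finger_force: 60.5
```

```bash
python3 -c "
from h import *
load()"
```

```text
clock 11.65 phi -64.7 r mm 44.3 Frad 0.4 Ftan -7.4 z 0.2043 w 0.0179 wt [-1.25  0.63 -0.02]
```

Request:
drive_tool --plan "0 0.16 0.10 0 0 0 0;0 0.29 0.23 0 0 0 0;0 0.40 0.39 0 0 0 0;0 0.47 0.56 0 0 0 0;0 0.50 0.75 0 0 0 0;0 0.50 0.93 0 0 0 0;0 0.45 1.12 0 0 0 0;0 0.37 1.29 0 0 0 0;0 0.25 1.43 0 0 0 0;0 0.11 1.56 0 0 0 0;0 0.11 1.56 0 0 0 0;0 0.11 1.56 0 0 0 0"

```text
clock: 13.15
tcp_pos: [0.608, -0.1307, 0.2042]
tool_rot: [-2.28, -2.156, 0.001]
force: [-6.3, 7.7, 3.4]
gripper_width: 0.0183
finger_force: 61.3
```

```bash
python3 -c "
from h import *
load()"
```

```text
clock 13.15 phi 55.0 r mm 45.3 Frad -1.3 Ftan -9.9 z 0.2042 w 0.0183 wt [ 1.32  1.17 -0.05]
```

Request:
drive_tool --plan "0 -0.17 0.09 0 0 0 0;0 -0.35 0.14 0 0 0 0;0 -0.53 0.15 0 0 0 0;0 -0.72 0.13 0 0 0 0;0 -0.90 0.06 0 0 0 0;0 -1.06 -0.04 0 0 0 0;0 -1.19 -0.17 0 0 0 0;0 -1.30 -0.32 0 0 0 0;0 -1.37 -0.50 0 0 0 0;0 -1.40 -0.68 0 0 0 0;0 -1.40 -0.68 0 0 0 0;0 -1.40 -0.68 0 0 0 0"

```text
clock: 14.65
tcp_pos: [0.5713, -0.1998, 0.2044]
tool_rot: [2.283, 2.158, -0.0]
force: [0.4, -3.1, -2.7]
gripper_width: 0.018
finger_force: 60.5
```

```bash
python3 -c "
from h import *
load()"
```

```text
clock 14.65 phi 174.4 r mm 45.3 Frad 3.2 Ftan -0.3 z 0.2044 w 0.018 wt [-0.58 -0.01 -0.03]
```

The resistance has dropped from about 10 N to 0.3 N. It was still loaded 120° earlier, so the overrun is at most 120°. I stop here, let go, rise, and move over the cassette.

Request:
drive_tool --plan "0.5 0 0 0 0 0 0;1 0 0 0 0 0 0;1 0 0 0 0 0 0;1 0 0 0 0 0 0;1 0 0 -0.4 0 0 0;1 0 0 -1.2 0 0 0;1 0 0 -1.6 0 0 0;1 1.0 -0.1 -1.6 0 0 0;1 2.0 -0.2 -1.6 0 0 0;1 3.0 -0.3 -1.6 0 0 0;1 4.07 -0.47 -1.6 0 0 0;1 4.07 -0.47 -1.6 0 0 0"

```text
clock: 16.15
tcp_pos: [0.5586, 0.008, 0.2845]
tool_rot: [-2.278, -2.162, -0.0]
force: [0.2, -0.5, -0.2]
gripper_width: 0.0854
finger_force: 0.0
```

```bash
python3 - <<'E'
from h import *
s=snap("wrist"); np.savez("w2.npz",**s); save(s,"w2.png"); P=points(s); hsv=cv2.cvtColor(s["pixels"],cv2.COLOR_RGB2HSV)
X,Y,Z=P[...,0],P[...,1],P[...,2]
for nm,s in(("wrist",s),("top",snap("top"))):
    P=points(s); hsv=cv2.cvtColor(s["pixels"],cv2.COLOR_RGB2HSV);X,Y,Z=P[...,0],P[...,1],P[...,2]
    m=(abs(Z-.14)<.005)&(hsv[...,1]<70)&(abs(X-.56)<.03)&(abs(Y)<.06)
    if m.sum()>20: print(nm,m.sum(),P[m].mean(0).round(4),cv2.minAreaRect((P[m][:,:2]*1000).astype(np.float32)))
    m=(np.hypot(X-.6208,Y+.074)<.008); print("pin z",m.sum(),np.median(Z[m]) if m.any() else None)
st=manip.sense(); print(st["force"].round(1),st["tcp_pos"].round(4),st["gripper_width"])
to(.559,.0045,.284,86.65)
E
```

```text
wrist 5225 [0.56   0.0065 0.1406] ((559.9588623046875, 4.698429107666016), (64.06829071044922, 31.01986312866211), 86.5067367553711)
pin z 317 0.10166205960687968
top 281 [0.558  0.0134 0.1409] ((560.307373046875, 5.691137313842773), (63.726558685302734, 31.199644088745117), 87.0036392211914)
pin z 0 None
[ 0.8 -0.3 -0.4] [0.5593 0.0051 0.2845] 0.0856353456502868
clock 16.25 tcp [0.5593 0.0051 0.2845] q [-0.1   0.42  1.53 -0.    1.18 -0.04]
shift [-0.013 -0.005  0.01 ] rot [0.002 0.001 0.021]
```

View pics/w2.png

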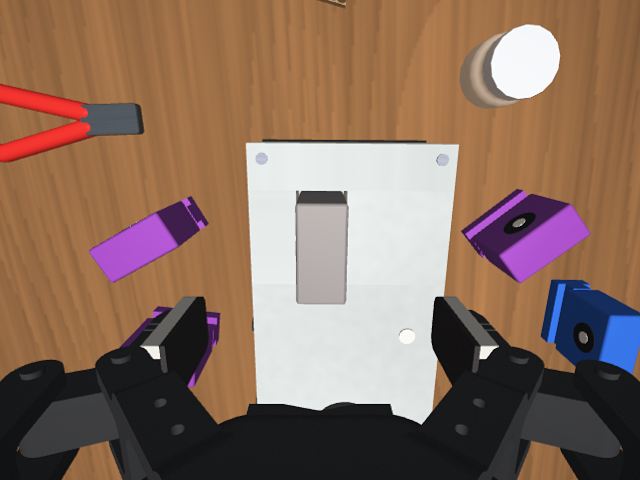

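The wrist view shows the grey cassette centred at (322,255), with its top at 140.6 mm measuring 64×31 at (0.560, 0.005), and the pin still down at (407,337). The fingers straddle the cassette. Now I descend and grip.

Request:
drive_tool --plan "1 0 0.02 0.8 0 0 0;1 0 0.02 1.5 0 0 0;1 0 0.02 1.9 0 0 0;1 0 0.02 2.05 0 0 0;0.7 0 0.02 2.05 0 0 0;0.5 0 0.02 2.05 0 0 0;0 0 0.02 2.05 0 0 0;0 0 0.02 2.05 0 0 0;0 0 0.02 2.05 0 0 0;0 0 0.02 2.05 0 0 0;0 0 0.02 2.05 0 0 0"

```text
clock: 17.62
tcp_pos: [0.5606, 0.0047, 0.1827]
tool_rot: [2.282, 2.158, 0.001]
force: [-1.4, -0.4, 6.0]
gripper_width: 0.0297
finger_force: 59.0
```

```bash
python3 -c "
from h import *
s=manip.sense(); print(s['force'].round(1),s['wrist_torque'].round(2),s['tcp_pos'].round(4))"
```

```text
[-1.4 -0.4  6. ] [-0.12  0.11 -0.01] [0.5606 0.0047 0.1827]
```

Request:
drive_tool --plan "0 0 0 -0.02 0 0 0;0 0 0 -0.04 0 0 0;0 0 0 -0.06 0 0 0;0 0 0 -0.08 0 0 0;0 0 0 -0.1 0 0 0;0 0 0 -0.1 0 0 0"

```text
clock: 18.38
tcp_pos: [0.5603, 0.0048, 0.1869]
tool_rot: [2.283, 2.158, 0.0]
force: [0.4, -0.0, -1.6]
gripper_width: 0.0303
finger_force: 59.2
```

Request:
drive_tool --plan "0 0 0 -0.08 0 0 0;0 0 0 -0.18 0 0 0;0 0 0 -0.28 0 0 0;0 0 0 -0.38 0 0 0;0 0 0 -0.48 0 0 0;0 0 0 -0.58 0 0 0;0 0 0 -0.68 0 0 0;0 0 0 -0.78 0 0 0;0 0 0 -0.9 0 0 0;0 0 0 -1.05 0 0 0;0 0 0 -1.2 0 0 0;0 0 0 -1.2 0 0 0"

```text
clock: 19.88
tcp_pos: [0.5605, 0.0047, 0.2476]
tool_rot: [2.282, 2.158, 0.001]
force: [-0.5, -1.1, -1.4]
gripper_width: 0.0302
finger_force: 59.3
```

```bash
python3 - <<'E'
from h import *
st=manip.sense(); print(st["force"].round(1),st["wrist_torque"].round(2))
s=snap("scene"); save(s,"s2.png"); t=snap("top"); P=points(t); v,u=np.mgrid[:480,:640]
X,Y,Z=P[...,0],P[...,1],P[...,2]
m=(Z>.02)&(Z<.045)&(u<240)&(u>85)&(v>222)&(v<362); r=cv2.minAreaRect((P[m][:,:2]*1000).astype(np.float32)); print("tray",r)
to(.537,.291,.243,86.7)
E
```

```text
[-0.5 -1.1 -1.4] [-0.01 -0.03  0.01]
tray ((538.7946166992188, 294.4290466308594), (191.34860229492188, 170.53369140625), 71.80664825439453)
clock 19.98 tcp [0.5602 0.0047 0.2469] q [-0.1   0.47  1.58 -0.    1.1  -0.04]
shift [ 5.691 -0.784  0.077] rot [0.    0.    0.008]
```

View pics/s2.png

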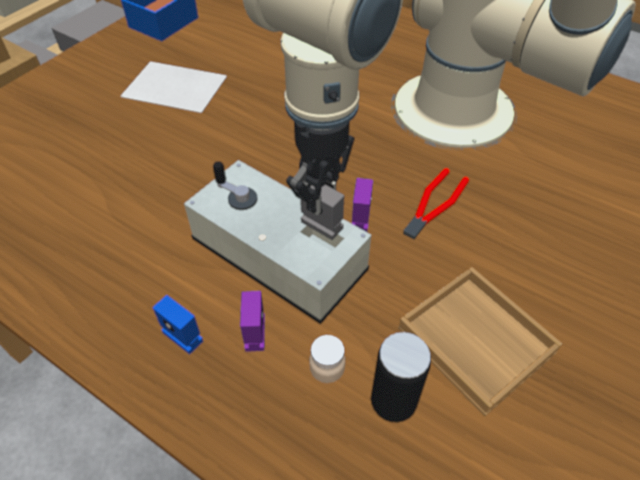

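The scene view shows the cassette lifted clear of the well at (322,212), the pin flush at (262,237), and the other things where they were. The tray centre is about (0.538, 0.294), measuring 191×171, which matches. I carry it over.

Request:
drive_tool --plan "0 0.25 -0.04 0 0 0 0;0 0.75 -0.12 0 0 0 0;0 1.4 -0.23 0 0 0 0;0 2.1 -0.34 0 0 0 0;0 2.8 -0.45 0 0 0 0;0 3.5 -0.57 0 0 0 0;0 4.2 -0.68 0 0 0 0;0 4.8 -0.78 0 0 0 0;0 5.3 -0.86 0 0 0 0;0 5.6 -0.91 0 0 0 0;0 5.72 -0.93 0 0 0 0;0 5.72 -0.93 0 0 0 0"

```text
clock: 21.48
tcp_pos: [0.5298, 0.2928, 0.2468]
tool_rot: [2.283, 2.158, -0.0]
force: [0.4, -0.5, -1.4]
gripper_width: 0.0301
finger_force: 59.3
```

```bash
python3 - <<'E'
from h import *
s=snap("scene"); P=points(s); hsv=cv2.cvtColor(s["pixels"],cv2.COLOR_RGB2HSV); X,Y,Z=P[...,0],P[...,1],P[...,2]
m=(hsv[...,1]<60)&(abs(X-.535)<.045)&(abs(Y-.293)<.045)&(Z>.07)&(Z<.2); p=P[m]; print(m.sum(),np.percentile(p,[1,5,50,95,99],axis=0).round(4))
to(.53,.293,.130,86.7)
E
```

```text
1331 [[0.5348 0.2628 0.1269]
 [0.5371 0.265  0.1306]
 [0.5443 0.297  0.1619]
 [0.556  0.323  0.1964]
 [0.5586 0.3248 0.1992]]
clock 21.52 tcp [0.5299 0.2924 0.2468] q [ 0.41  0.52  1.46 -0.    1.15  0.46]
shift [0.012 0.003 2.336] rot [-0.001  0.002  0.007]
```

Request:
drive_tool --plan "0 0 0 0.2 0 0 0;0 0 0 0.6 0 0 0;0 0 0 1.1 0 0 0;0 0 0 1.6 0 0 0;0 0 0 1.95 0 0 0;0 0 0 2.15 0 0 0;0 0 0 2.25 0 0 0;0 0 0 2.28 0 0 0;0 0 0 2.3 0 0 0;0 0 0 2.31 0 0 0;0 0 0 2.31 0 0 0"

```text
clock: 22.9
tcp_pos: [0.5299, 0.2929, 0.1316]
tool_rot: [2.283, 2.158, 0.0]
force: [-0.6, 0.4, -0.6]
gripper_width: 0.0305
finger_force: 59.3
```

Request:
drive_tool --plan "0 0 0 0.01 0 0 0;0 0 0 0.02 0 0 0;0 0 0 0.02 0 0 0;0 0 0 0.02 0 0 0"

```text
clock: 23.4
tcp_pos: [0.5299, 0.2929, 0.1308]
tool_rot: [2.283, 2.158, 0.001]
force: [-1.3, -1.2, 4.9]
gripper_width: 0.03
finger_force: 60.1
```

The cassette is seated (+5 N). I open, wait and rise.

Request:
drive_tool --plan "0.45 0 0 0 0 0 0;0.6 0 0 0 0 0 0;1 0 0 0 0 0 0;1 0 0 0 0 0 0;1 0 0 -0.2 0 0 0;1 0 0 -0.6 0 0 0;1 0 0 -1.4 0 0 0;1 0 0 -2.2 0 0 0;1 0 0 -2.8 0 0 0;1 0 0 -2.8 0 0 0;1 -1 0 -2.8 0 0 0;1 -2 0 -2.8 0 0 0"

```text
clock: 24.9
tcp_pos: [0.5236, 0.1921, 0.2699]
tool_rot: [-2.281, -2.159, 0.001]
force: [0.5, -0.1, -0.6]
gripper_width: 0.0857
finger_force: 0.0
```

```bash
python3 - <<'E'
from h import *
s=snap("scene"); save(s,"s3.png"); P=points(s); hsv=cv2.cvtColor(s["pixels"],cv2.COLOR_RGB2HSV); X,Y,Z=P[...,0],P[...,1],P[...,2]
m=(hsv[...,1]<60)&(abs(X-.53)<.06)&(abs(Y-.293)<.06)&(Z>.08)&(Z<.1); print(m.sum(),cv2.minAreaRect((P[m][:,:2]*1000).astype(np.float32)),np.median(Z[m]))
m=np.hypot(X-.6208,Y+.074)<.005; print("pin",Z[m].round(4))
print(manip.sense()["force"],manip.sense()["clock"])
E
```

```text
834 ((530.0869140625, 293.9615783691406), (63.664527893066406, 33.092716217041016), 87.71473693847656) 0.08879358320038
pin [0.1041 0.1051 0.104  0.1039 0.1039 0.1034 0.1044 0.1019 0.1037 0.1031
 0.1028 0.1041 0.1033 0.1009 0.1023 0.1014 0.1021 0.1047 0.0992 0.1028
 0.1023 0.0996 0.103  0.1029 0.1003]
[ 2.06113131 -5.28663842  0.00844556] 24.95
```

View pics/s3.png

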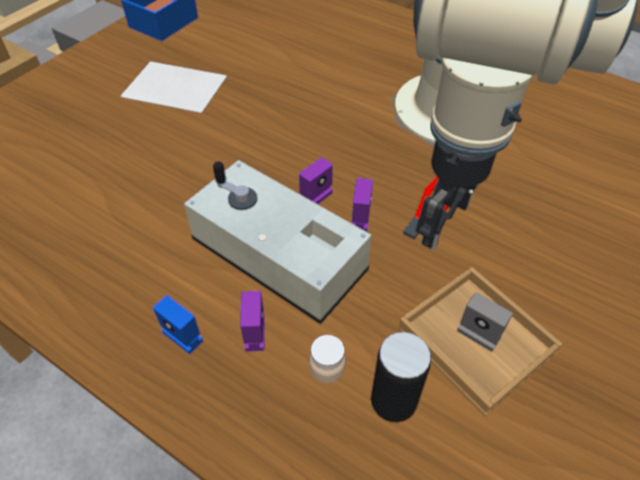

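The scene view shows the cassette standing upright in the tray at (485,320), with its top at 88 mm. The well at (322,234) is empty, the pin at (262,237) is down, and nothing else has moved. I hand in.

```bash
python3 -c "
from h import *
print(manip.sign_off())"
```

```text
the job is handed in; nothing more can be done
None
```

The crank was wound until its resistance dropped and stopped at most a third of a turn later with the pin still down; the cassette came out freely, stands upright in the tray, and the job was handed in at about 25 s.

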